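# Set the needle valve knob to the long scale line and start the test

### The arm

A 6-joint arm with a two-finger parallel gripper is mounted at the origin on the work surface. World frame = base frame: x ahead of the robot, y to its left, z up, the work surface at z = 0. Lengths are in m, angles in rad, forces in N, time in s.
With the tool pointing down it reaches from about 0.2 to 0.875 m from the base axis. Payload 3.4 kg.
Tool frame: the origin (TCP) lies at the very end of the fingers, on their centre line; the grasp point (between the pads) lies 19 mm behind it; z points along the fingers, y is the line along which they close (so a half turn about z gives the same grasp; the last joint's range is limited). The gripper opens to 94 mm and grips with 3 to 60 N. Pads are 16 mm wide; open, the fingers measure 119 mm over their backs; the gripper's body (75 mm by 177 mm) begins 78 mm behind the grasp point.
Start: joints at [1.189, 0.276, 1.505, -0, 1.361, -0.121], TCP at [0.148, 0.556, 0.205] pointing down, gripper open.
Joint ranges: [-2.89, 2.89], [-0.75, 2.08], [0.22, 2.7], [-1.18, 4.32], [0.11, 2.71], [-2.7, 2.7]. Speed limits (rad/s): [2.57, 2.57, 3.14, 3.14, 3.14, 3.14].

### API

Orientations are given as a 3x3 rotation matrix whose columns are the frame's x, y, z axes.
In Python, from rig import r gives the robot as it stands. The module is installed in compiled form; this text tells all that it offers.
- The arm moves only by the tool step_arm, never from a script. Its argument "plan" is a list that holds one entry, the list of rows, each a list of 5 numbers: the shift along the world's x, y, z in mm, then the turn about the world's z in degrees, then the finger opening in mm, from 0 to 94. In form: [[[tx, ty, tz, roll, grip], ...]]. A call has 1 to 20 rows; each row is the pose to reach, as a shift and turn from the pose commanded when the call began; what a row does not reach only later rows make up. A row lasts 1/10 s, in which the tool goes at most 50 mm and 8.59 degrees, less where a joint would pass 70% of its speed; a pose out of reach is approached as far as the arm can. A call with a gripper value outside its range is refused whole. The fingers move at their own pace and stop on an object; the grip force is fixed at half the most. Time passes only in rows, so rows that repeat a pose let the fingers close. It gives the time, the measured TCP pose, the force, the opening and the grip force at its end, in the units of the state.
- r.get_obs(): the state, without advancing time (a new reading comes with each control period).
- r.read_camera(name): name is "side" or "top"; returns a dict with "img" (400x640x3 uint8, blue, green, red), "mtx" (3x3 intrinsics, pixels), "extrinsics" (4x4, takes a point from camera to world coordinates). Camera axes: x right, y down, z forward; pixel columns grow to the right and rows downward; lengths in m; the calibration is good to about 2 mm. A picture is of the moment at which its call begins. There is no depth.
- r.finish_job(): hands the job in; it is judged then, once.
Trained networks look in the newest picture that a camera, given by its name, has taken for a name from the list of things; names that differ only in an ending like _2 or _b are one class to them, and where a whole thing is asked for, a point or a joint stands for the part that bears it (a point fixed in the world has none). Each returns a list of dicts, best first, with "score" (0 to 1); they miss things now and then, are a little off and sometimes report something else, mostly with a low value. They report only what shows in the picture. A call takes as long as a camera call.
- r.search_frame(camera, label): "box" ([left, top, right, bottom] in pixels, round what is visible of it).
The state is a dict: "t": time; "joint_positions": joint angles; "joint_vel": joint speeds; "joint_torque": joint torques, N m; "tcp_pos": TCP position; "eef_rot": TCP orientation; "force": force on the tool from outside, world axes, zero at the start; "torque": the same for the moment, N m; "gripper_width": finger opening in m; "finger_force": force on a finger pad.
Only numpy, scipy, OpenCV 4.12 (cv2) and the standard library are available. Lean on these libraries where they do the work, as an engineer would, in place of code of your own. Each camera call takes 0.05 s, during which the arm holds its last target. There are 200 camera calls.

### The job

On the grey console, turn the black pointer knob by gently pushing the side of its pointer with a fingertip, without pinching it, until the white index line on the pointer lines up with the one long, thick line of the scale, and leave it there. Then press the round black start button fully down with a fingertip and let it come back up. Leave the loose things on the console where they are.

Things in the scene. Friction and masses are not known exactly. Their poses are not given: they have to be found in the camera images.
- console: Fixed grey steel console box, 340 (x) by 620 (y) by 60 mm high, standing on the table; origin under its centre, its -x side towards the robot; it stands at varying places and yaws.
- knob: Black bakelite knob, turning either way about a vertical axis (no stop within a full turn of its start). Origin on the axis at the console's top face; +x along its pointer. Hub 38 mm diameter, top 38 mm above the origin. Friction 0.12 N m: it stays where left. Fingers may press on it with at most 30 N. At the start the pointer is over 0.5 rad off the long line, to either side.
- pointer (a point): Point in the middle of the knob's single pointer bar, 48 mm from the axis, where about 2.5 N sideways turns it. The bar is 16 mm wide with upright sides and a rounded nose; it runs from the hub to 64 mm from the axis, and from 12 mm below to 12 mm above this point. A white index line 3 mm wide runs along the middle of its top and down the nose.
- index_end (a point): Point just off the pointer's nose, 68 mm from the knob's axis along the pointer, 6 mm above the console's top (on the face of the scale); it turns with the knob.
- target_line (a point): Inner end of the long thick scale line, on its middle, 68 mm from the knob's axis, on the upper face of the scale collar. The collar is a fixed aluminium disc, 184 mm diameter, 6 mm thick, lying on the console around the knob. The long line, 22 by 4 mm, runs outward from here; the others are 9 by 1.6 mm, every 15 degrees.
- start_top (a point): Centre of the top of the round black start button, 28 mm diameter, which stands a little proud of a round steel housing fixed on the console; it is pressed straight down.
- start (a joint): Travel of the start button: 0 up, 0.006 m fully down; it springs back, and fully down takes 5 N. It counts as pressed beyond 0.004.
- stopwatch: Loose chrome stopwatch lying flat, 54 mm diameter, 14 mm high, crown along its +x; origin under its centre.
- coupon: Loose copper test coupon lying flat, 25 by 75 by 4 mm; origin under its centre.
- tee: Loose stainless pipe tee lying flat, 74 mm along its y, branch 38 mm to its -x, 34 mm high; origin under its centre.
- trap_cover: Loose glossy green domed trap cover, 88 mm diameter, 38 mm high; origin under its centre.
- spanner: Loose steel spanner lying flat along its x, 160 mm long; origin under its middle.
- plug: Loose brass pipe plug, 26 mm diameter, 27 mm high; origin under its centre.
- leak_bottle: Loose grey bottle standing up, 44 mm diameter, 95 mm high; origin under its centre.

How it is judged:
By the outcome, as a careful person would: the job done as asked, in the order asked, and still so for the second after the job is handed in, with the robot touching nothing.
It also fails if it takes over 58 s, if anything falls off the work surface, if the arm or the gripper's body presses on something with over 40 N, if the wrist force passes 120 N, or if a joint passes its speed limit or range.

## Working session

There is one attempt and no reset: what is moved stays moved. The work goes in short steps, Python scripts to look and compute and a tool call to move; the robot and the scene stay as the last step left them, time stands still between calls to the robot, and variables do not carry over. Pictures are saved under pics/ and viewed, at most 10 in all, crops included, and the job is handed in when it is done.

Besides the shell and the picture viewer there is one more tool, called after "Emit:" as a command line: name --argument value ..., lists and objects as JSON in quotes. step_arm: Moves the arm, as the interface text tells. Its arguments: {"type":"object","properties":{"plan":{"type":"array","items":{"type":"array","items":{"type":"array","items":{"type":"number"}}}}},"required":["plan"]}

```bash
mkdir -p pics; cat > h.py <<'E'
import numpy as np, cv2
from rig import r
def px2w(c,u,v,z):
    K=c["mtx"];T=np.array(c["extrinsics"]);d=T[:3,:3]@np.linalg.solve(K,[u,v,1.]);o=T[:3,3]
    return o+d*(z-o[2])/d[2]
def w2px(c,p):
    T=np.linalg.inv(c["extrinsics"]);q=c["mtx"]@(T[:3,:3]@np.array(p)+T[:3,3]);return q[:2]/q[2]
E
python3 - <<'E'
from h import *
for n in ("top","side"):
    c=r.read_camera(n);cv2.imwrite(f"pics/{n}0.png",c["img"])
    print(n,np.round(c["mtx"],1).tolist(),np.round(c["extrinsics"],3).tolist())
    for l in ("console","knob","pointer","start_top","target_line","index_end","stopwatch","coupon","tee","trap_cover","spanner","plug","leak_bottle"):
        for d in r.search_frame(n,l)[:2]: print(l,np.round(d["box"],0).tolist(),round(d["score"],2))
o=r.get_obs();print(o["t"],o["eef_rot"],o["tcp_pos"])
E
```

```text
top [[363.1, 0.0, 318.5], [0.0, 363.1, 204.1], [0.0, 0.0, 1.0]] [[0.0, -0.981, 0.196, 0.416], [-1.0, 0.0, 0.001, 0.016], [-0.001, -0.196, -0.981, 0.93], [0.0, 0.0, 0.0, 1.0]]
console [200.0, 127.0, 474.0, 308.0] 0.87
console [364.0, 165.0, 377.0, 176.0] 0.74
knob [306.0, 215.0, 346.0, 235.0] 0.75
pointer [305.0, 215.0, 348.0, 234.0] 0.75
target_line [281.0, 186.0, 357.0, 263.0] 0.72
target_line [385.0, 205.0, 399.0, 213.0] 0.42
index_end [307.0, 214.0, 345.0, 234.0] 0.89
stopwatch [234.0, 264.0, 254.0, 291.0] 0.8
coupon [228.0, 265.0, 257.0, 289.0] 0.71
coupon [254.0, 162.0, 282.0, 180.0] 0.68
tee [318.0, 149.0, 347.0, 173.0] 0.68
trap_cover [220.0, 187.0, 260.0, 226.0] 0.72
spanner [430.0, 178.0, 457.0, 244.0] 0.92
spanner [362.0, 170.0, 373.0, 176.0] 0.72
plug [362.0, 167.0, 375.0, 178.0] 0.66
leak_bottle [394.0, 137.0, 415.0, 167.0] 0.67
side [[507.1, 0.0, 312.5], [0.0, 507.1, 197.3], [0.0, 0.0, 1.0]] [[-0.872, -0.331, 0.36, 0.234], [-0.489, 0.6, -0.633, 0.635], [-0.007, -0.728, -0.685, 0.735], [0.0, 0.0, 0.0, 1.0]]
console [170.0, 94.0, 440.0, 366.0] 0.65
knob [320.0, 176.0, 349.0, 214.0] 0.97
pointer [317.0, 176.0, 350.0, 216.0] 0.83
pointer [173.0, 94.0, 435.0, 368.0] 0.4
start_top [352.0, 142.0, 366.0, 154.0] 0.53
target_line [285.0, 177.0, 380.0, 247.0] 0.57
index_end [318.0, 176.0, 346.0, 216.0] 0.71
stopwatch [331.0, 286.0, 369.0, 314.0] 0.83
coupon [222.0, 211.0, 246.0, 243.0] 0.94
tee [255.0, 152.0, 290.0, 183.0] 0.77
tee [224.0, 211.0, 246.0, 242.0] 0.45
trap_cover [234.0, 248.0, 285.0, 293.0] 0.91
spanner [349.0, 108.0, 420.0, 130.0] 0.55
spanner [225.0, 209.0, 245.0, 241.0] 0.52
plug [316.0, 175.0, 349.0, 216.0] 0.75
plug [222.0, 209.0, 248.0, 240.0] 0.18
leak_bottle [295.0, 90.0, 316.0, 132.0] 0.76
1.4 [[-9.66188063e-01  2.57838368e-01  4.73864753e-05]
 [ 2.57838372e-01  9.66188056e-01  1.19338732e-04]
 [-1.50141425e-05  1.27521710e-04 -9.99999992e-01]] [0.14827975 0.55561031 0.20548917]
```

View pics/top0.png

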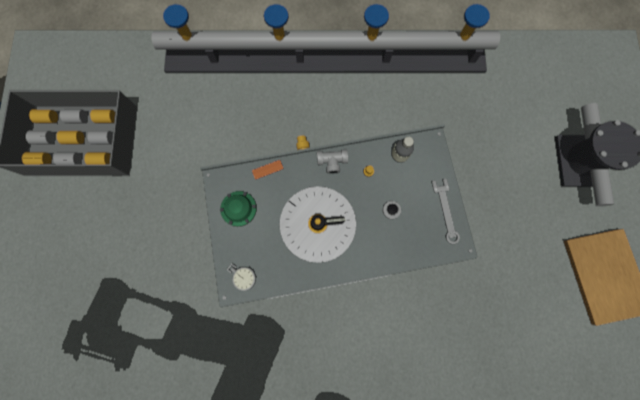

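View pics/side0.png

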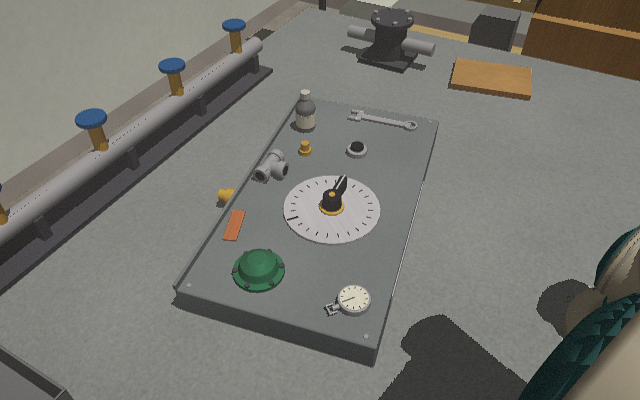

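The pointer runs from (318,222) towards the image right at (345,220). The long line is at about (292,203) in the top view and (293,219) in the side view. I'll rectify the dial from both cameras.

```bash
cat >> h.py <<'E'
def rect(c,cx,cy,z,half,s):  # s px per m; image right = -y, up = +x (as top view)
    W=[(cx+a*half,cy+b*half,z) for a,b in((1,1),(1,-1),(-1,-1),(-1,1))]
    src=np.float32([w2px(c,p) for p in W]);n=int(2*half*s)
    return cv2.warpPerspective(c["img"],cv2.getPerspectiveTransform(src,np.float32([(0,0),(n,0),(n,n),(0,n)])),(n,n),flags=cv2.INTER_CUBIC)
E
python3 - <<'E'
from h import *
ims=[]
for n,u,b in(("top",(318.5,224),(392,210)),("side",(331.5,209),(357,146))):
    c=r.read_camera(n);p=px2w(c,*u,.066);print(n,p,"start",px2w(c,*b,.085))
    if n=="top":p0=p
    im=rect(c,p0[0],p0[1],.066,.11,1800)
    g=cv2.cvtColor(im,cv2.COLOR_BGR2GRAY)
    hsv=cv2.cvtColor(im,cv2.COLOR_BGR2HSV)
    m=((g>140)).astype(np.uint8)
    m=cv2.morphologyEx(m,cv2.MORPH_CLOSE,np.ones((15,15)))
    cs,_=cv2.findContours(m,cv2.RETR_EXTERNAL,cv2.CHAIN_APPROX_NONE)
    k=max(cs,key=cv2.contourArea);e=cv2.fitEllipse(cv2.convexHull(k));print(e)
    print("centre",p0[0]+.11-e[0][1]/1800,p0[1]+.11-e[0][0]/1800)
    ims.append(im)
cv2.imwrite("pics/rect.png",np.hstack(ims))
E
```

```text
top [0.54070367 0.01715669 0.066     ] start [ 0.57136781 -0.15676411  0.085     ]
((193.35365295410156, 195.1346893310547), (329.76873779296875, 331.1498718261719), 5.004175662994385)
centre 0.5422955131513945 0.019737998345675953
side [0.53894686 0.02702616 0.066     ] start [ 0.57093805 -0.14801488  0.085     ]
((191.80850219726562, 194.9759063720703), (329.61810302734375, 336.09710693359375), 62.27000045776367)
centre 0.5423837259063857 0.020596415432807033
```

View pics/rect.png

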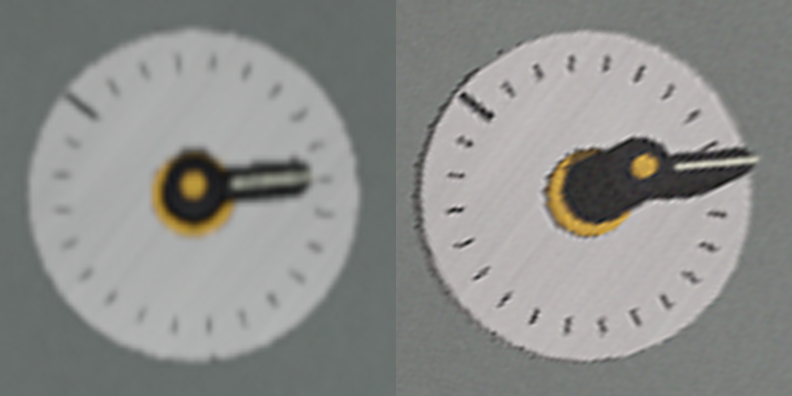

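Collar centre is about (0.542, 0.020). The long line sits at about 51°, and the pointer at about -86°. I'll triangulate the heights.

```bash
python3 - <<'E'
from h import *
t=r.read_camera("top");s=r.read_camera("side");p0=(.54070367,.01715669)
def ray(c,u):
    o=np.array(c["extrinsics"])[:3,3];d=px2w(c,*u,0)-o;return o,d/np.linalg.norm(d)
def tri(a,b):
    A=np.zeros((3,3));y=np.zeros(3)
    for c,u in((t,a),(s,b)):
        o,d=ray(c,u);P=np.eye(3)-np.outer(d,d);A+=P;y+=P@o
    return np.linalg.solve(A,y)
def rp(c,x,y):return w2px(c,(p0[0]+.11-y/1800,p0[1]+.11-x/1800,.066))
C=np.array([.5423,.0202])
for n,a,b in(("cap",(192,186),(249,166)),("in",(232,183),(280,165)),("out",(308,178),(361,159))):
    q=tri(rp(t,*a),rp(s,*b));print(n,q)
for k in("top","side"):
    for l in("start_top","plug"):
        print(k,[(np.round(d["box"],1).tolist(),round(d["score"],2)) for d in r.search_frame(k,l)[:2]])
ims=[]
for c,u in((t,(392,210)),(s,(357,148))):
    x,y=map(int,u);ims.append(cv2.resize(c["img"][y-25:y+25,x-25:x+25],(400,400),interpolation=cv2.INTER_CUBIC))
cv2.imwrite("pics/start.png",np.hstack(ims))
print(tri((392,209),(357.5,146.5)),r.get_obs()["t"])
E
```

```text
cap [0.54251737 0.02036942 0.09870903]
in [ 0.54517489 -0.00102227  0.0937071 ]
out [ 0.54739819 -0.04177644  0.09593834]
top [([385.5, 202.4, 400.5, 215.2], 0.42)]
top [([366.3, 164.8, 374.4, 178.3], 0.61)]
side [([349.3, 108.2, 418.6, 129.7], 0.52), ([352.2, 139.9, 367.0, 155.1], 0.49)]
side [([297.3, 139.8, 310.7, 159.7], 0.7), ([348.2, 108.6, 421.1, 133.4], 0.67)]
[ 0.57511192 -0.15911404  0.07481442] 1.8
```

View pics/start.png

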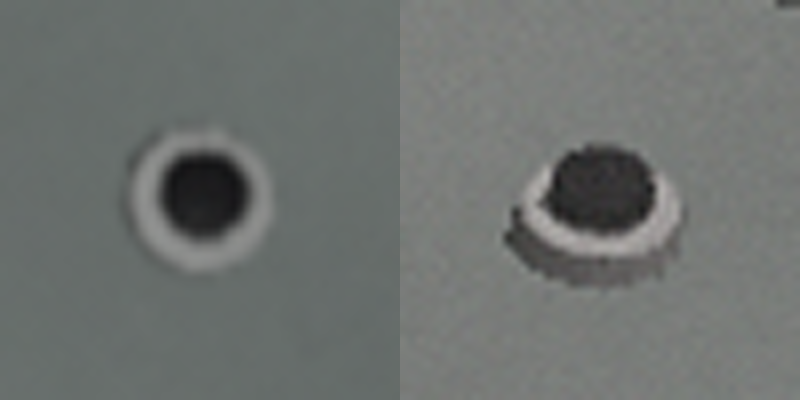

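Pointer top is at z≈0.095, so the bar spans 0.071–0.095. The start button is at about (0.574, -0.160), with its top at z≈0.075. I'll move to above the clockwise side of the pointer with the fingers closed.

Emit:
step_arm --plan '[[[20,-35,0,-8,0],[45,-70,0,-16,0],[70,-110,0,-25,0],[95,-150,0,-33,0],[120,-190,0,-42,0],[140,-230,0,-50,0],[165,-270,0,-59,0],[190,-310,0,-67,0],[215,-350,0,-76,0],[240,-390,0,-84,0],[265,-430,0,-93,0],[290,-470,0,-101,0],[315,-510,0,-110,0],[340,-550,0,-118,0],[363,-586,0,-127,0],[363,-586,0,-135,0],[363,-586,0,-144,0],[363,-586,0,-152,0],[363,-586,0,-160,0],[363,-586,0,-160,0]]]'

```text
t: 3.8
tcp_pos: [0.5113, -0.0305, 0.2055]
eef_rot: [[0.996, 0.088, 0.0], [0.088, -0.996, -0.0], [0.0, 0.0, -1.0]]
force: [0.4, -0.5, 0.7]
gripper_width: 0.0005
finger_force: 0.0
```

Emit:
step_arm --plan '[[[0,0,-40,0,0],[0,0,-80,0,0],[0,0,-110,0,0],[0,0,-125,0,0],[0,0,-129,0,0],[0,0,-129,0,0]]]'

```text
t: 4.4
tcp_pos: [0.5112, -0.0303, 0.0763]
eef_rot: [[0.996, 0.09, -0.001], [0.09, -0.996, 0.0], [-0.001, -0.0, -1.0]]
force: [-1.0, 0.0, -0.3]
gripper_width: 0.0001
finger_force: 0.0
```

```bash
python3 - <<'E'
from h import *
ims=[cv2.resize(r.read_camera(n)["img"][y:y+100,x:x+100],(400,400),interpolation=cv2.INTER_CUBIC) for n,x,y in(("top",270,170),("side",285,150))]
cv2.imwrite("pics/near.png",np.hstack(ims))
E
```

```text
(no output)
```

View pics/near.png

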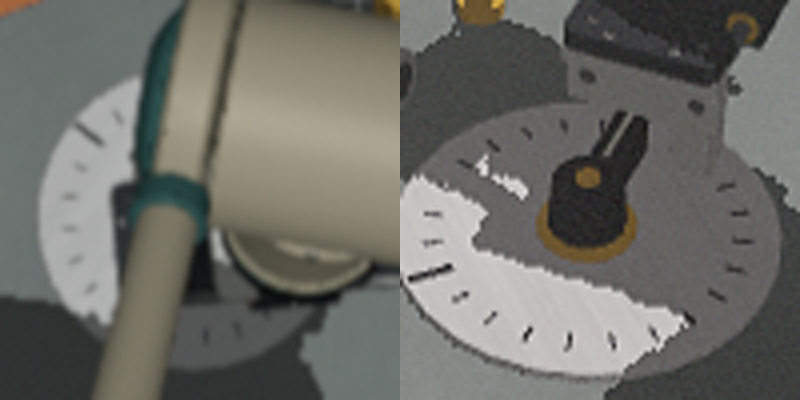

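The side view shows the fingertip behind the pointer and clear of it. Now I'll compute the arc rows.

```bash
cat >> h.py <<'E'
C=np.array([.5424,.0203])
def fin(phi,d,R=.050):
    a=np.radians(phi);return C+R*np.array([np.cos(a),np.sin(a)])-d*np.array([-np.sin(a),np.cos(a)])
def rows(p0,phi0,phis,d):
    for f in phis:
        q=np.round((fin(f,d)-p0)*1000,0).astype(int);print([int(q[0]),int(q[1]),0,round(f-phi0),0],end=", ")
    print()
E
python3 - <<'E'
from h import *
p=np.array([.5113,-.0303])
rows(p,-85,[-85],.024);rows(p,-85,[-85],.019);rows(p,-85,np.linspace(-85,17,18),.016)
E
```

```text
[12, -1, 0, 0, 0], 
[17, -1, 0, 0, 0], 
[20, -1, 0, 0, 0], [25, -2, 0, 6, 0], [30, -2, 0, 12, 0], [36, -2, 0, 18, 0], [41, -1, 0, 24, 0], [47, 0, 0, 30, 0], [52, 2, 0, 36, 0], [57, 5, 0, 42, 0], [61, 8, 0, 48, 0], [66, 11, 0, 54, 0], [70, 15, 0, 60, 0], [73, 19, 0, 66, 0], [76, 24, 0, 72, 0], [79, 29, 0, 78, 0], [81, 34, 0, 84, 0], [82, 39, 0, 90, 0], [83, 44, 0, 96, 0], [84, 50, 0, 102, 0],
```

Emit:
step_arm --plan '[[[12,-1,0,0,0],[17,-1,0,0,0],[20,-1,0,0,0],[25,-2,0,6,0],[30,-2,0,12,0],[36,-2,0,18,0],[41,-1,0,24,0],[41,-1,0,24,0]]]'

```text
t: 5.3
tcp_pos: [0.5528, -0.0319, 0.0765]
eef_rot: [[0.874, 0.486, 0.0], [0.486, -0.874, -0.001], [-0.0, 0.001, -1.0]]
force: [-0.4, -0.9, -0.4]
gripper_width: 0.0002
finger_force: 0.7
```

```bash
cat >> h.py <<'E'
def look(name):
    t=r.read_camera("top");s=r.read_camera("side")
    cv2.imwrite(f"pics/{name}.png",np.hstack([rect(t,*C,.066,.11,1800),rect(s,*C,.095,.11,1800)]))
E
python3 -c "from h import *;look('p1')"
```

```text
(no output)
```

View pics/p1.png

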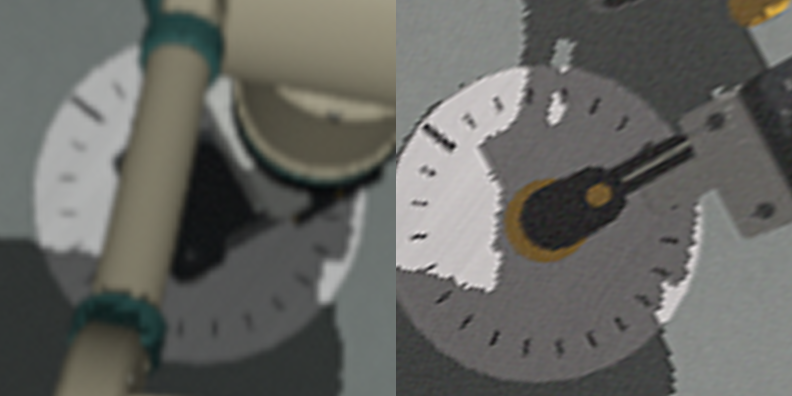

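Rectified on the pointer-top plane, the side view has the white line running (625,180)→(690,142), which is about -60°. The pointer is following the commanded -61°, so I'll carry on around the arc.

```bash
python3 - <<'E'
from h import *
p=np.array([.5523,-.0313])
rows(p,-61,np.r_[np.arange(-55,42,6),44],.016)
E
```

```text
[6, 1, 0, 6, 0], [11, 3, 0, 12, 0], [16, 6, 0, 18, 0], [20, 9, 0, 24, 0], [25, 12, 0, 30, 0], [29, 16, 0, 36, 0], [32, 20, 0, 42, 0], [35, 25, 0, 48, 0], [38, 30, 0, 54, 0], [40, 35, 0, 60, 0], [41, 40, 0, 66, 0], [42, 45, 0, 72, 0], [43, 51, 0, 78, 0], [42, 56, 0, 84, 0], [42, 62, 0, 90, 0], [40, 67, 0, 96, 0], [38, 72, 0, 102, 0], [37, 75, 0, 105, 0],
```

Emit:
step_arm --plan '[[[6,1,0,6,0],[11,3,0,12,0],[16,6,0,18,0],[20,9,0,24,0],[25,12,0,30,0],[29,16,0,36,0],[32,20,0,42,0],[35,25,0,48,0],[38,30,0,54,0],[40,35,0,60,0],[41,40,0,66,0],[42,45,0,72,0],[43,51,0,78,0],[42,56,0,84,0],[42,62,0,90,0],[40,67,0,96,0],[38,72,0,102,0],[37,75,0,105,0],[37,75,0,105,0]]]'

```text
t: 7.3
tcp_pos: [0.5901, 0.0434, 0.0766]
eef_rot: [[-0.695, 0.719, 0.002], [0.719, 0.695, -0.001], [-0.002, 0.001, -1.0]]
force: [1.5, -2.2, -1.4]
gripper_width: 0.0005
finger_force: 1.3
```

```bash
python3 - <<'E'
from h import *
s=r.read_camera("side")
cv2.imwrite("pics/p2.png",np.hstack([cv2.resize(rect(s,*C,z,.1,1800),(390,390),interpolation=cv2.INTER_CUBIC) for z in(.066,.095)]))
E
```

```text
(no output)
```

View pics/p2.png

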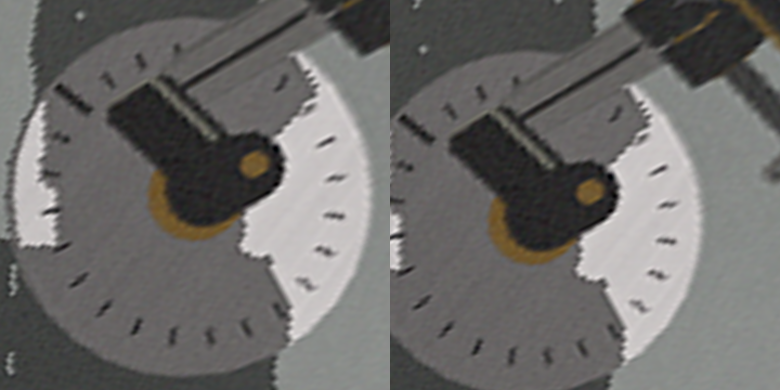

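The pointer is at about 46.6° and the long line at about 51.5°. I'll refine both numerically before the last nudge.

```bash
cat >> h.py <<'E'
def target():
    out=[]
    for n in("top","side"):
        c=r.read_camera(n);c["img"]=cv2.imread(f"pics/{n}0.png")
        im=cv2.cvtColor(rect(c,*C,.066,.11,3000),cv2.COLOR_BGR2GRAY).astype(np.float32)
        A=np.radians(np.arange(0,360,.25));Rr=np.arange(.070,.076,.0005)
        prof=cv2.remap(im,np.float32((.11-Rr[:,None]*np.sin(A))*3000),np.float32((.11-Rr[:,None]*np.cos(A))*3000),cv2.INTER_LINEAR).mean(0)
        dk=np.clip(np.median(prof)-prof-15,0,None);deg=np.arange(0,360,.25);T=[]
        for k in range(24):
            d=(deg-51.3-15*k+180)%360-180;m=abs(d)<5
            if dk[m].sum()>20:T.append((k,(d*dk)[m].sum()/dk[m].sum()))
        T=np.array(T);a=np.radians(51.3+15*T[:,0])
        M=np.c_[np.ones(len(a)),np.sin(a),np.cos(a)];ok=abs(T[:,1])<3
        x=np.linalg.lstsq(M[ok],T[ok,1],rcond=None)[0]
        print(n,"raw long",51.3+T[0,1],"tick fit",51.3+x[0],"centre off mm",np.round(x[1:]*1.27,2),ok.sum())
def pointer(guess):
    s=r.read_camera("side");S=3000
    im=cv2.cvtColor(rect(s,*C,.095,.11,S),cv2.COLOR_BGR2GRAY).astype(np.float32)
    a=np.radians(guess);u=np.array([np.cos(a),np.sin(a)]);t=np.array([-u[1],u[0]]);L=np.arange(.028,.056,.001);w=np.arange(-.0055,.0055,.0002);P=[]
    for l in L:
        q=l*u+w[:,None]*t
        v=cv2.remap(im,np.float32((.11-q[:,1:])*S),np.float32((.11-q[:,:1])*S),cv2.INTER_LINEAR)[:,0]
        g=np.clip(v-(v.min()+.5*(v.max()-v.min())),0,None)
        P.append((w*g).sum()/g.sum())
    k,b=np.polyfit(L,P,1);print("pointer",guess+np.degrees(np.arctan(k)),"offset mm",b*1000,"rms",np.std(np.array(P)-k*L-b)*1000)
E
python3 -c "
from h import *
target();pointer(46.5);pointer(46.5)"
```

```text
top raw long 51.13130221016394 tick fit 51.681839011686314 centre off mm [-0.38 -0.49] 24
side raw long 51.73704046553941 tick fit 51.528055111559105 centre off mm [-0.04  0.83] 24
pointer 46.27163837989678 offset mm 1.2622529112004668 rms 0.21102315376576924
pointer 46.097707400846055 offset mm 1.414755349223532 rms 0.19806914118924027
```

Emit:
step_arm --plan '[[[-1,2,0,2,0],[-2,4,0,4.5,0],[-2,4,0,4.5,0],[-2,4,0,4.5,0]]]'

```text
t: 7.95
tcp_pos: [0.5876, 0.0476, 0.0765]
eef_rot: [[-0.749, 0.663, 0.001], [0.663, 0.749, 0.0], [-0.0, 0.001, -1.0]]
force: [2.5, -2.0, -2.0]
gripper_width: 0.0002
finger_force: 1.5
```

```bash
python3 -c "
from h import *
pointer(51);pointer(51)"
```

```text
pointer 51.347134426254094 offset mm 1.0885738945158303 rms 0.43195675466579414
pointer 52.081219259450606 offset mm 0.5313893156744378 rms 0.3932953202539364
```

Emit:
step_arm --plan '[[[8,-7,0,0,0],[15,-13,0,0,0],[15,-13,40,0,0],[15,-13,80,0,0],[15,-13,125,0,0],[5,-60,125,-8,0],[0,-105,125,-16,0],[-10,-150,125,-25,0],[-20,-195,125,-33,0],[-30,-240,125,-42,0],[-40,-285,125,-50,0],[-50,-330,125,-50,0],[-60,-370,125,-50,0],[-60,-370,125,-50,0]]]'

```text
t: 9.45
tcp_pos: [0.5258, -0.3279, 0.2009]
eef_rot: [[0.031, 1.0, -0.001], [1.0, -0.031, -0.002], [-0.002, -0.001, -1.0]]
force: [0.2, -0.7, 0.3]
gripper_width: -0.0001
finger_force: 0.0
```

```bash
python3 - <<'E'
from h import *
t=r.read_camera("top");s=r.read_camera("side")
cv2.imwrite("pics/p3.png",np.hstack([cv2.resize(rect(s,*C,.066,.1,1800),(390,390)),cv2.resize(rect(t,*C,.066,.1,1800),(390,390))]))
pointer(51.5);pointer(51.5)
# same line fit in the top view
R0=r.read_camera
r0=t
import h
class W:
    def read_camera(self,n):return R0("top")
h.r=W();pointer(51.5);pointer(51.5)
E
```

```text
pointer 51.43880409302896 offset mm 0.742122596146124 rms 0.3840310305469153
pointer 51.34506514988494 offset mm 0.8052843424277756 rms 0.3960938571161903
pointer 51.72726106720432 offset mm -0.4276559679548441 rms 0.08467801017588548
pointer 51.7176963801869 offset mm -0.424128637779455 rms 0.08535688354894816
```

View pics/p3.png

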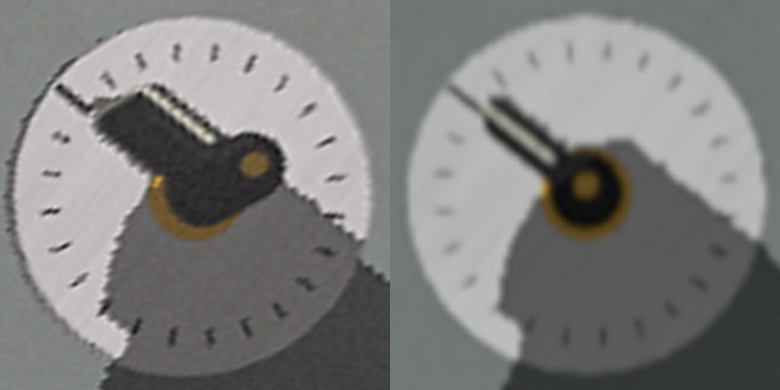

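The white line runs straight into the long line in both views: the pointer reads 51.4–51.7° against 51.5–51.7° for the line. Next is the button. I'll rotate the gripper body away from the bottle as it travels.

Emit:
step_arm --plan '[[[10,20,0,-8,0],[20,50,0,-17,0],[30,90,0,-25,0],[40,130,0,-34,0],[49,168,0,-42,0],[49,168,0,-51,0],[49,168,0,-59,0],[49,168,0,-68,0],[49,168,0,-76,0],[49,168,0,-85,0],[49,168,-40,-88,0],[49,168,-80,-88,0],[49,168,-110,-88,0],[49,168,-118,-88,0],[49,168,-121,-88,0],[49,168,-121,-88,0]]]'

```text
t: 11.35
tcp_pos: [0.577, -0.1539, 0.0818]
eef_rot: [[1.0, 0.011, 0.001], [0.011, -1.0, -0.0], [0.001, 0.0, -1.0]]
force: [-0.3, 0.6, 2.1]
gripper_width: 0.0008
finger_force: 0.8
```

```bash
python3 - <<'E'
from h import *
o=r.get_obs();print(o["t"],o["tcp_pos"],o["force"])
s=r.read_camera("side");cv2.imwrite("pics/b.png",cv2.resize(s["img"][90:190,300:420],(600,500),interpolation=cv2.INTER_CUBIC))
E
```

```text
11.35 [ 0.57696851 -0.15392248  0.0817676 ] [-0.27707251  0.55626847  2.11793489]
```

View pics/b.png

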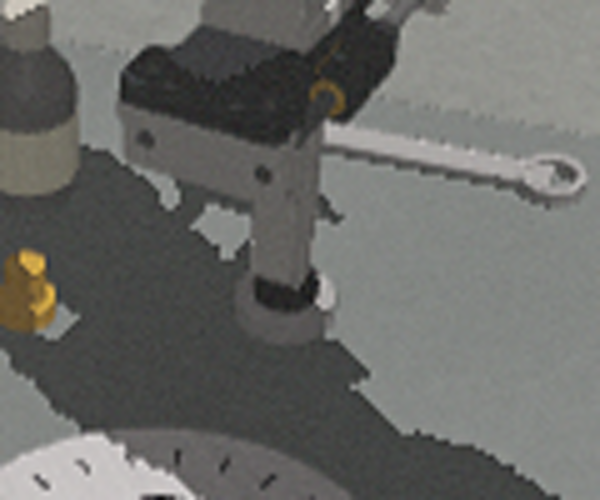

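The fingertip is just over the button, but about 6 mm off in y. I'll lift a little, shift and press.

Emit:
step_arm --plan '[[[0,0,5,0,0],[-2,-6,5,0,0],[-2,-6,3,0,0],[-2,-6,0,0,0],[-2,-6,-3,0,0],[-2,-6,-6,0,0],[-2,-6,-8,0,0],[-2,-6,-8,0,0]]]'

```text
t: 12.2
tcp_pos: [0.5749, -0.1612, 0.0759]
eef_rot: [[1.0, 0.01, 0.002], [0.01, -1.0, -0.002], [0.002, 0.002, -1.0]]
force: [-4.5, 0.4, 19.9]
gripper_width: 0.0002
finger_force: 10.1
```

It stopped hard at z=0.0759 with 20 N. I'll unload in steps and read the spring force to confirm this is the end of travel.

Emit:
step_arm --plan '[[[0,0,2,0,0],[0,0,2.5,0,0],[0,0,2.5,0,0],[0,0,2.5,0,0]]]'

```text
t: 12.6
tcp_pos: [0.5748, -0.1612, 0.0762]
eef_rot: [[1.0, 0.01, 0.002], [0.01, -1.0, -0.002], [0.001, 0.002, -1.0]]
force: [-1.3, -1.7, 7.9]
gripper_width: 0.0004
finger_force: 4.2
```

Emit:
step_arm --plan '[[[0,0,2,0,0],[0,0,2,0,0],[0,0,2,0,0]]]'

```text
t: 12.9
tcp_pos: [0.5747, -0.1611, 0.0772]
eef_rot: [[1.0, 0.01, 0.001], [0.01, -1.0, -0.001], [0.001, 0.001, -1.0]]
force: [0.0, -2.2, 4.5]
gripper_width: 0.0005
finger_force: 2.1
```

Emit:
step_arm --plan '[[[0,0,2,0,0],[0,0,2,0,0],[0,0,2,0,0]]]'

```text
t: 13.2
tcp_pos: [0.5746, -0.1605, 0.079]
eef_rot: [[1.0, 0.01, 0.0], [0.01, -1.0, -0.0], [0.0, 0.0, -1.0]]
force: [1.3, -1.3, 2.6]
gripper_width: 0.0005
finger_force: 1.6
```

Emit:
step_arm --plan '[[[0,0,2,0,0],[0,0,4,0,0],[0,0,4,0,0],[0,0,4,0,0]]]'

```text
t: 13.6
tcp_pos: [0.5733, -0.1595, 0.0823]
eef_rot: [[1.0, 0.01, -0.002], [0.01, -1.0, 0.002], [-0.002, -0.002, -1.0]]
force: [-0.1, 0.4, 0.3]
gripper_width: 0.0003
finger_force: 0.3
```

The spring force rises from about 0 N at 0.082 to 4.5 N at 0.077, with a hard stop at 0.076. That confirms the full 6 mm of travel. I'll retreat and check.

Emit:
step_arm --plan '[[[0,0,30,0,0],[0,0,70,0,0],[0,0,110,0,0],[-20,-40,120,0,0],[-40,-80,120,0,0],[-60,-120,120,0,0],[-80,-160,120,0,0],[-80,-160,120,0,0],[-80,-160,120,0,0]]]'

```text
t: 14.5
tcp_pos: [0.4935, -0.3205, 0.2023]
eef_rot: [[1.0, 0.007, -0.001], [0.007, -1.0, 0.002], [-0.001, -0.002, -1.0]]
force: [0.6, 0.1, -0.5]
gripper_width: 0.0004
finger_force: 0.0
```

```bash
python3 - <<'E'
from h import *
t=r.read_camera("top");s=r.read_camera("side")
cv2.imwrite("pics/end.png",np.hstack([t["img"][110:320,190:490],s["img"][80:380:,160:450][:210]]))
pointer(51.5)
E
```

```text
pointer 51.365921138459306 offset mm 0.7705934884867441 rms 0.38727616786022645
```

View pics/end.png

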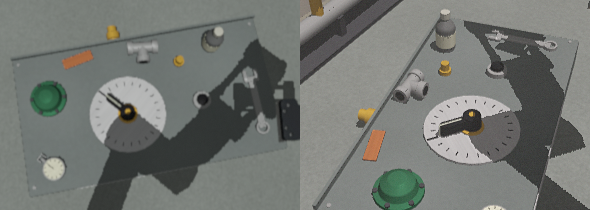

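The pointer is unchanged at 51.4°, the button is back up, and the loose things are where they were.

```bash
python3 -c "
from rig import r
print(r.finish_job())"
```

```text
the job is handed in; nothing more can be done
None
```

The knob's white index line is on the long scale line to within about half a degree by camera, the start button was pressed fully down and came back up, the loose things were left where they were, and the job is handed in.

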